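# Load the slide press, flip its safety catch and hold the lever down

## Task

Take the slide carrier out of its draining stand, slide it edgewise all the way down into the slot of the hand press and let go of it. Then flip the press's safety catch fully over to the side, and only after that pull the lever by its crossbar all the way towards the robot, so that the plunger clamps the carrier, and finish while still holding the lever there with the gripper. Leave the jar, the tub and the dish where they stand.

Things in the scene. Friction and masses are not known exactly. Their poses are not given: they have to be found in the camera images.
- carrier_center (a point): Centre (half-way up) of the loose slide carrier, 60 g: upright white flat plate 5 mm thick (x), 60 mm wide (y), 120 mm tall in all (z up), with a glass window. Its top 28 mm is a black grip block 14 mm thick (x), 40 mm wide (y), whose centre is 46 mm above this point; the lower edge is 60 mm below it.
- carrier: The same slide carrier; origin at the centre of its lower edge. At the start it stands in the grey stand and is lifted straight up out of it.
- stand: Grey slotted draining stand, fixed; origin under its centre, axes as the carrier's at the start. Base 90 x 100 x 15 mm; the carrier stands on the base in a 7.5 mm wide gap between two walls, whose lips end 52 mm above the table.
- slot (a point): Centre of the press slot's floor, 20 mm above the table. x across the slot, away from the robot to the lever; y along it, to the left; z up. Gap 9 mm (x) by 68 mm (y), ends closed. Above this point the near wall rises 58 mm (flared lip to 70), the far wall 30 mm (lip to 42). A carrier fully home stands on this floor, centre 60 mm above this point, leaning up to 0.13 rad until clamped.
- press: White hand press, fixed; origin under the slot's centre, axes as slot. Base x -60 to +210 mm, y -80 to +80 mm (-115 beside the catch), 20 mm thick. At rest the plunger's tip is the lever part nearest the slot: 60 mm beyond it, 150 mm above the table, so open the fingers only part way (about 40 mm) to let go of a carrier in the slot.
- catch (a joint): Angle of the safety catch about its hinge (along x of the slot frame, on the right, -y, side of the press): 0 to 0.1 when upright, its stop block then in front of the lever's right arm, blocking it; 1.3 rad (stop) flipped fully outwards to the right. Light friction, 0.06 N m; stays where it is left. Counts as flipped above 0.9 rad.
- catch_rod (a point): On the axis of the catch's round rod (12 mm thick, 115 mm long, along x of the slot frame), 30 mm from its end nearest the robot; free underneath for 100 mm from that end, then the stem. With the catch upright: 95 mm right of the slot's centre, 120 mm above the table. Can be pushed over from its left with shut fingers, following its arc down to the right.
- catch_hinge (a point): Point on the catch's hinge axis, 90 mm from catch_rod (straight below it when the catch is upright), 30 mm above the table.
- lever (a joint): Angle of the lever: 0 at rest, leaning 0.55 rad away from the robot; grows as its crossbar is pulled to the robot (-x of the slot frame), to a hard stop at 0.85 (0.30 past upright). A spring returns it: about 2 N at the crossbar to start, 8 N at the stop. With the catch upright it moves under 0.2 rad. The plunger meets a carrier in the slot at about 0.75.
- lever_hinge (a point): Centre of the lever's hinge axis, which runs along the slot frame's y: 100 mm beyond the slot's centre and 45 mm above the table.
- lever_bar: Middle of the lever's crossbar, the black round bar 14 mm thick that is pulled. Runs along y of the slot frame between two steel side arms 102 mm apart, free underneath. Its axis is 150 mm from the hinge axis: 173 mm above the table at rest, 195 upright, 188 at the stop. A sleeve that turns freely: pinched from above, the gripper can stay upright.
- plunger: Sprung plunger on the lever (0.6 N/mm, 26 mm rubber tip); origin between the lever's side arms, 70 mm from the hinge axis. Its tip, 87 mm from the origin, points to the slot and is pressed on the carrier's far face by the pulled lever (about 3 N at the stop).
- jar: Bystander: small amber jar with a cap, 48 mm wide, 100 mm tall, origin under its centre. Leave alone.
- tub: Bystander: open white plastic tub, 90 mm wide, 50 mm tall, origin under its centre. Leave alone.
- dish: Bystander: low clear dish, 80 mm wide, 18 mm tall, origin under its centre. Leave alone.

How it is judged:
On the way, in this order (a step that is already met when the one before it is completed fails the run):
1. the carrier is fully home in the press's slot and let go (z of carrier_center in the frame of slot between 0.055 and 0.064 m and x of carrier_center in the frame of slot between -0.012 and 0.012 m and y of carrier_center in the frame of slot between -0.008 and 0.008 m and angle between carrier_center's own z axis and vertical below 0.2 rad and contact force between the fingers and carrier below 0.1 N and value of joint catch below 0.5 rad), for 0.2 s.
2. the safety catch is flipped over, the lever still at rest (value of joint catch above 0.9 rad and value of joint lever below 0.25 rad), for 0.2 s.
3. the lever is pulled all the way and held by the gripper, clamping the carrier (z of carrier_center in the frame of slot between 0.055 and 0.064 m and x of carrier_center in the frame of slot between -0.012 and 0.012 m and y of carrier_center in the frame of slot between -0.008 and 0.008 m and angle between carrier_center's own z axis and vertical below 0.2 rad and value of joint lever above 0.78 rad and contact force between the fingers and lever_bar above 0.5 N and contact force between plunger and carrier above 1 N), for 0.2 s.
At the end, for the whole second after the job is handed in: Carrier home in the slot (centre 55 to 64 mm above its floor, within 12 mm across, 8 mm along, tilt under 0.2 rad), not touched by the fingers; catch beyond 0.9 rad; lever beyond 0.78 rad, fingers on its crossbar with over 0.5 N; plunger on the carrier with over 1 N (all of step 3 and contact force between the fingers and carrier below 0.1 N and value of joint catch above 0.9 rad); the arm keeps its last pose, push and grip.
It fails at once if the lever is forced past the upright catch (value of joint lever above 0.3 rad and value of joint catch below 0.5 rad).
It fails at once if the jar, the tub or the dish is moved by over 3 cm (distance of any of jar, tub, dish from where it was at the start of the episode above 0.03 m).
It also fails if it takes over 72 s, if anything falls off the work surface, if the arm or the gripper's body presses on something with over 40 N, if the wrist force passes 120 N, or if a joint passes its speed limit or range.

## Robot

A 6-joint arm with a two-finger parallel gripper is mounted at the origin on the work surface. World frame = base frame: x ahead of the robot, y to its left, z up, the work surface at z = 0. Lengths are in m, angles in rad, forces in N, time in s.
With the tool pointing down it reaches from about 0.325 to 0.775 m from the base axis. Payload 9.3 kg.
Tool frame: the origin (TCP) lies at the very end of the fingers, on their centre line; the grasp point (between the pads) lies env.grip_depth behind it (env.grip_depth is the distance from the TCP to the grasp point, in m); z points along the fingers, y is the line along which they close (so a half turn about z gives the same grasp; the last joint's range is limited). The gripper opens to 85 mm and grips with 20 to 120 N. Pads are 22 mm wide; open, the fingers measure 114 mm over their backs; the gripper's body (76 mm by 85 mm) begins 54 mm behind the grasp point. The pads swing forward as they close: fully open they stand 13 mm farther back than shut.
Start: joints at [1.038, 0.259, 0.021, 1.334, 0, 1.418], TCP at [0.204, 0.511, 0.199] pointing down, gripper open.
Joint ranges: [-3.04, 3.04], [-0.91, 1.82], [-1.04, 1.36], [-1.92, 1.95], [-1.52, 1.45], [-3.14, 3.14]. Speed limits (rad/s): [2.22, 2.22, 2.79, 3.14, 3.14, 3.14].

## Interface

Orientations are given as a unit quaternion [x, y, z, w].
In Python, from workcell import env gives the robot as it stands. The module is installed in compiled form; this text tells all that it offers.
- The arm moves only by the shell command python3 -m jog 'ROWS' [FORCE]. ROWS is JSON, a list of rows, each an object with "hand": the opening, from 0 (shut) to 1 (fully open); "linear": the shift along the tool's x, y, z in m, a list of three; "yaw": the turn about the tool's z in degrees. In form: [{"hand": hand, "linear": [x, y, z], "yaw": yaw}, ...]. A call has 1 to 12 rows; each row is the pose to reach, as a shift and turn from the pose commanded when the call began, along the tool's axes at that moment; what a row does not reach only later rows make up. A row lasts 1/10 s, in which the tool goes at most 50 mm and 8.59 degrees, less where a joint would pass 70% of its speed; a pose out of reach is approached as far as the arm can. A call with a gripper value outside its range is refused whole. The fingers move at their own pace and stop on an object; FORCE is the grip in N (left out, the last holds). Time passes only in rows, so rows that repeat a pose let the fingers close. It gives the time, the measured TCP pose, the force, the opening and the grip force at its end, in the units of the state.
- env.state(): the state, without advancing time (a new reading comes with each control period).
- env.grab_frame(name): name is "side" or "top" or "wrist"; returns the picture (400x640x3 uint8, red, green, blue); there is no depth.
- env.camera_params(name): a dict with "mtx" (3x3 intrinsics, pixels), "k1" (the pictures are not rectified: a ray, as slopes to the right and down, at radius r is drawn at 1 + k1 r^2 times it, then the intrinsics apply), "world_from_camera" (4x4, takes a point from camera to world coordinates). Camera axes: x right, y down, z forward; pixel columns grow to the right and rows downward; lengths in m; the calibration is good to about 2 mm. A picture is of the moment at which its call begins: read the wrist's pose just before it. camera_params takes no time and is no camera call; for the wrist camera it gives the pose at the moment of the call.
- env.finish_job(): hands the job in; it is judged then, once.
The state is a dict: "t": time; "q": joint angles; "joint_velocities": joint speeds; "joint_efforts": joint torques, N m; "tool_pos": TCP position; "eef_rot": TCP orientation; "wrist_force": force on the tool from outside, world axes, zero at the start; "moment": the same for the moment, N m; "finger_gap": finger opening in m; "finger_force": force on a finger pad.
Only numpy, scipy, OpenCV 4.12 (cv2) and the standard library are available. Lean on these libraries where they do the work, as an engineer would, in place of code of your own. Each camera call takes 0.05 s, during which the arm holds its last target. There are 200 camera calls.

## Working session

There is one attempt and no reset: what is moved stays moved. The work goes in short steps, Python scripts to look and compute and a shell command to move; the robot and the scene stay as the last step left them, time stands still between calls to the robot, and variables do not carry over. Pictures are saved under pics/ and viewed, at most 10 in all, crops included, and the job is handed in when it is done.

```bash
mkdir -p pics
cat > h.py <<'E'
import numpy as np, cv2
from workcell import env
def ray(name,uv,P=None):
    P=P or env.camera_params(name); M=np.array(P["mtx"]); k=P["k1"]
    d=(np.array(uv,float)-M[:2,2])/[M[0,0],M[1,1]]
    u=d.copy()
    for _ in range(20): u=d/(1+k*(u@u))
    T=np.array(P["world_from_camera"]); v=T[:3,:3]@np.r_[u,1]
    return T[:3,3],v/np.linalg.norm(v)
def onz(name,uv,z):
    o,v=ray(name,uv); return o+v*(z-o[2])/v[2]
def cross(a,b):
    (o1,v1),(o2,v2)=a,b
    s=np.linalg.lstsq(np.c_[v1,-v2],o2-o1,rcond=None)[0]
    p,q=o1+s[0]*v1,o2+s[1]*v2
    return (p+q)/2,np.linalg.norm(p-q)
def proj(name,p):
    P=env.camera_params(name); M=np.array(P["mtx"]); T=np.array(P["world_from_camera"])
    c=T[:3,:3].T@(np.array(p)-T[:3,3]); u=c[:2]/c[2]; u=u*(1+P["k1"]*(u@u)); return u*[M[0,0],M[1,1]]+M[:2,2]
def snap(name,f):
    im=env.grab_frame(name); cv2.imwrite("pics/"+f,cv2.cvtColor(im,cv2.COLOR_RGB2BGR)); return im
E
python3 - <<'E'
from h import *
np.set_printoptions(precision=4,suppress=True)
for n in("top","side"): snap(n,n+"0.png"); P=env.camera_params(n); print(P["mtx"],P["k1"],P["world_from_camera"])
print(env.grip_depth,env.state())
E
```

```text
[[438.2609   0.     310.9244]
 [  0.     438.2609 190.6501]
 [  0.       0.       1.    ]] -0.12132207775854531 [[-0.0079 -0.9819  0.1894  0.3343]
 [-0.9994  0.0017 -0.0333  0.0138]
 [ 0.0324 -0.1895 -0.9813  1.2323]
 [ 0.      0.      0.      1.    ]]
[[448.4644   0.     323.6614]
 [  0.     448.4644 193.3409]
 [  0.       0.       1.    ]] 0.02166710450892575 [[ 0.9922 -0.0947  0.0815  0.4627]
 [-0.125  -0.7501  0.6494 -0.6736]
 [-0.0003 -0.6545 -0.756   0.9023]
 [ 0.      0.      0.      1.    ]]
0.0187 {'t': 0.1, 'q': array([ 1.0384,  0.2591,  0.0208,  1.3337, -0.    ,  1.4182]), 'joint_velocities': array([-0.0013,  0.0005,  0.0023,  0.0014, -0.001 , -0.001 ]), 'joint_efforts': array([  0.0065, -55.6691,  34.5071,   0.0116,  -0.0001,  -0.    ]), 'tool_pos': array([0.2037, 0.5105, 0.1984]), 'eef_rot': array([ 0.1887,  0.982 , -0.0006, -0.0002]), 'wrist_force': array([-0.3468, -0.6428, -0.2068]), 'moment': array([-0.0052,  0.0121, -0.0111]), 'finger_force': 0.0, 'finger_gap': 0.08545445265368676}
```

View pics/top0.png

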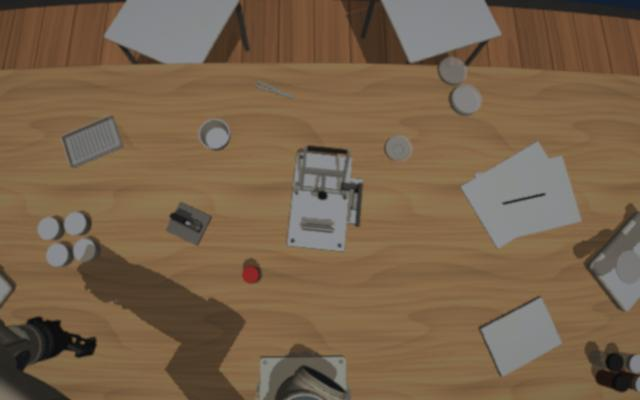

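View pics/side0.png

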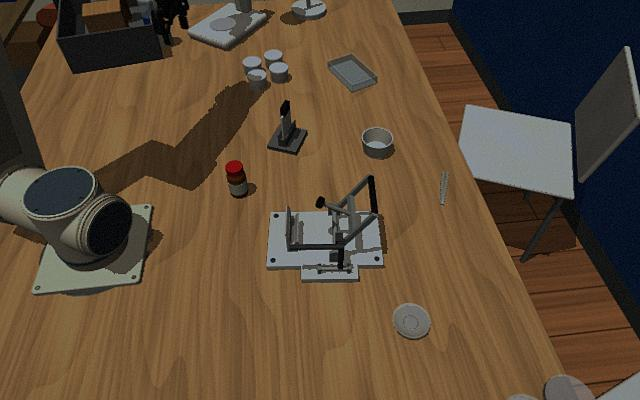

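The top view shows the stand at about (188,223), the press at (318,205), the jar at (251,274), the tub at (214,134) and the dish at (398,148). The side view shows the stand at (287,125) and the press at (325,240). I'll enlarge both.

Run:
```python
import cv2
a=cv2.imread("pics/top0.png")[140:260,160:370]; cv2.imwrite("pics/tc.png",cv2.convertScaleAbs(cv2.resize(a,None,fx=3.8,fy=3.8,interpolation=cv2.INTER_CUBIC),alpha=1.5))
a=cv2.imread("pics/side0.png")[90:290,220:400]; cv2.imwrite("pics/sc.png",cv2.convertScaleAbs(cv2.resize(a,None,fx=3,fy=3,interpolation=cv2.INTER_CUBIC),alpha=1.5))
```

```text
(no output)
```

View pics/tc.png

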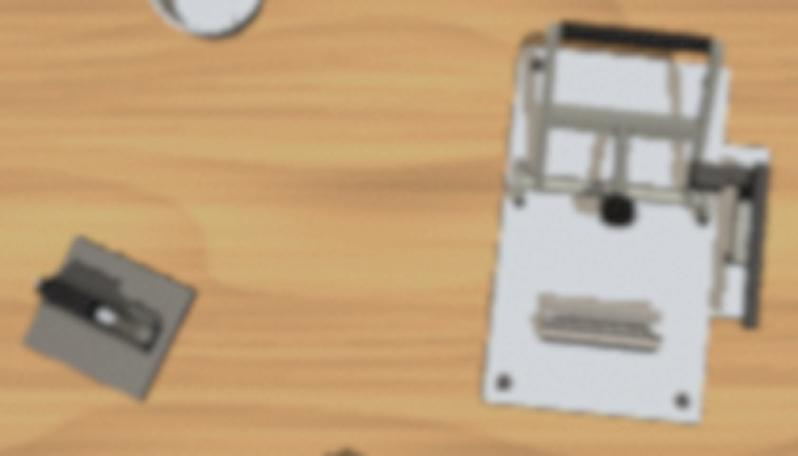

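View pics/sc.png

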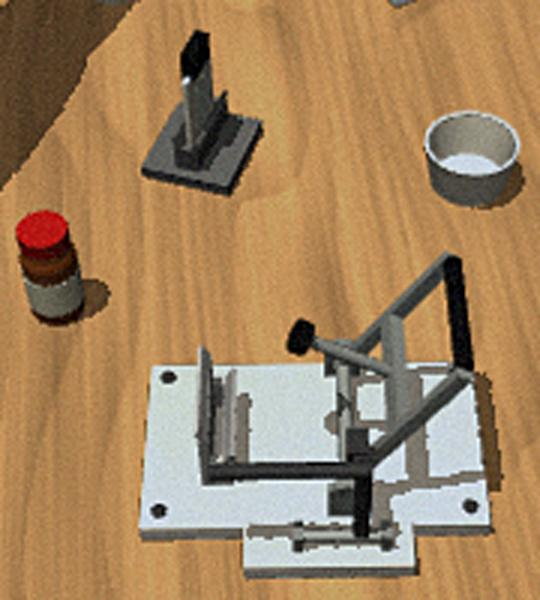

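In the crops (3.8x top, 3x side):
- **Stand base corners (top):** (80,237), (197,292), (143,401), (24,344).
- **Press near corners (top):** (484,403) and (698,421); its far right is near (730,70).
- **Grip block (top):** near (68,298).
- **Crossbar (top):** (560,32) to (715,45).
- **Catch rod (top):** (762,165) to (750,325).

```bash
cat > m.py <<'E'
from h import *
np.set_printoptions(precision=4,suppress=True)
T=lambda x,y:((x+.5)/3.8-.5+160,(y+.5)/3.8-.5+140)
S=lambda x,y:((x+.5)/3-.5+220,(y+.5)/3-.5+90)
c=[onz("top",T(*p),.015)[:2] for p in[(80,237),(197,292),(143,401),(24,344)]]
print("stand",c,np.mean(c,0),[np.linalg.norm(c[i]-c[i-1]) for i in range(4)])
d=(c[0]-c[1])+(c[3]-c[2]);print("stand y yaw",np.degrees(np.arctan2(d[1],d[0]))-90)
c=[onz("side",S(*p),.015)[:2] for p in[(171,110),(263,122),(231,192),(142,172)]]
print("stand side",c,np.mean(c,0),[np.linalg.norm(c[i]-c[i-1]) for i in range(4)])
print("grip",onz("top",T(68,298),.135),cross(ray("top",T(68,298)),ray("side",S(202,37))))
nl,nr,fr=[onz("top",T(*p),.02)[:2] for p in[(484,403),(699,421),(730,70)]]
y=(nl-nr);print("press",nl,nr,fr,np.linalg.norm(y),np.linalg.norm(fr-nr)); y/=np.linalg.norm(y);x=np.array([y[1],-y[0]])
print("yaw",np.degrees(np.arctan2(x[1],x[0])),"slot",(nl+nr)/2+.06*x)
snl,snr,sfr,sfl=[onz("side",S(*p),.02)[:2] for p in[(152,366),(140,529),(492,528),(470,362)]]
print("side press",snl,snr,sfr,np.linalg.norm(snl-snr),np.linalg.norm(sfr-snr)); xx=(sfr-snr);xx/=np.linalg.norm(xx);print(np.degrees(np.arctan2(xx[1],xx[0])),(snl+snr)/2+.06*xx)
b=[cross(ray("top",T(*t)),ray("side",S(*s))) for t,s in[((562,33),(453,257)),((714,45),(463,372))]];print("bar",b)
print("rod near",cross(ray("top",T(750,322)),ray("side",S(208,476))))
for n,u in(("jar",onz("top",(251,274),.1)),("tub",onz("top",(214,134),.05)),("dish",onz("top",(398,148),.018))):print(n,u)
E
python3 m.py
```

```text
stand [array([0.5373, 0.3402]), array([0.4962, 0.2514]), array([0.4161, 0.2886]), array([0.4576, 0.3784])] [0.4768 0.3147] [np.float64(0.08838893353618624), np.float64(0.09789787915424686), np.float64(0.08830623129534204), np.float64(0.0989782672376214)]
stand y yaw -24.8043769272945
stand side [array([0.4516, 0.3703]), array([0.5412, 0.3408]), array([0.5011, 0.2456]), array([0.4189, 0.2836])] [0.4782 0.3101] [np.float64(0.09267312864035399), np.float64(0.09426252741173671), np.float64(0.10330156975295912), np.float64(0.09051406662841678)]
grip [0.4762 0.3143 0.135 ] (array([0.4809, 0.3124, 0.1448]), np.float64(0.011926212397372044))
press [0.4141 0.0398] [ 0.4    -0.1162] [ 0.6635 -0.1454] 0.15663143661785994 0.2650470452359825
yaw -5.132071016671693 slot [ 0.4668 -0.0435]
side press [0.4173 0.0406] [ 0.4008 -0.1168] [ 0.6664 -0.1495] 0.1582788472402002 0.2676146701784944
-7.000124262386061 [ 0.4686 -0.0455]
bar [(array([ 0.6477, -0.0142,  0.1793]), np.float64(0.004854627856438488)), (array([ 0.6384, -0.1152,  0.1728]), np.float64(0.0012832204489106704))]
rod near (array([ 0.4587, -0.1418,  0.1188]), np.float64(0.004545641100413536))
jar [0.3371 0.1297 0.1   ]
tub [0.7257 0.2461 0.05  ]
dish [ 0.6948 -0.2823  0.018 ]
```

```bash
python3 -m jog '[{"hand":1,"linear":[-0.05,-0.012,-0.02],"yaw":-8},{"hand":0.6,"linear":[-0.326,-0.082,-0.05],"yaw":-87},{"hand":0.6,"linear":[-0.326,-0.082,-0.05],"yaw":-87},{"hand":0.6,"linear":[-0.326,-0.082,-0.05],"yaw":-87},{"hand":0.6,"linear":[-0.326,-0.082,-0.05],"yaw":-87},{"hand":0.6,"linear":[-0.326,-0.082,-0.05],"yaw":-87},{"hand":0.6,"linear":[-0.326,-0.082,-0.05],"yaw":-87},{"hand":0.6,"linear":[-0.326,-0.082,-0.05],"yaw":-87},{"hand":0.6,"linear":[-0.326,-0.082,-0.05],"yaw":-87},{"hand":0.6,"linear":[-0.326,-0.082,-0.05],"yaw":-87},{"hand":0.6,"linear":[-0.326,-0.082,-0.05],"yaw":-87},{"hand":0.6,"linear":[-0.326,-0.082,-0.05],"yaw":-87}]'
python3 - <<'E'
from h import *
np.set_printoptions(precision=4,suppress=True)
s=env.state();print(s["t"],s["q"],s["tool_pos"],s["eef_rot"],s["joint_velocities"])
snap("wrist","w0.png");P=env.camera_params("wrist");print(P)
for z in(.121,.135):print(proj("wrist",(.477,.314,z)))
E
```

```text
t: 1.3
tool_pos: [0.4762, 0.3136, 0.2486]
eef_rot: [-0.54, 0.842, 0.0, -0.0]
wrist_force: [-0.7, -1.2, 0.2]
finger_gap: 0.0511
finger_force: 0.0
1.3 [ 0.4352  0.2864  0.1852  1.4704  0.     -0.7046] [0.4762 0.3136 0.2486] [-0.5396  0.8419  0.0001 -0.0004] [ 0.0036 -0.0045  0.0002  0.0002  0.0006  0.1277]
{'mtx': array([[338.8576,   0.    , 324.4123],
       [  0.    , 338.8576, 195.8656],
       [  0.    ,   0.    ,   1.    ]]), 'k1': 0.023650533052547988, 'world_from_camera': array([[-0.9073,  0.403 ,  0.1201,  0.4462],
       [ 0.4205,  0.8696,  0.2588,  0.2473],
       [-0.0002,  0.2853, -0.9584,  0.4237],
       [ 0.    ,  0.    ,  0.    ,  1.    ]])}
[324.6026 178.5436]
[324.608  182.3103]
```

View pics/w0.png

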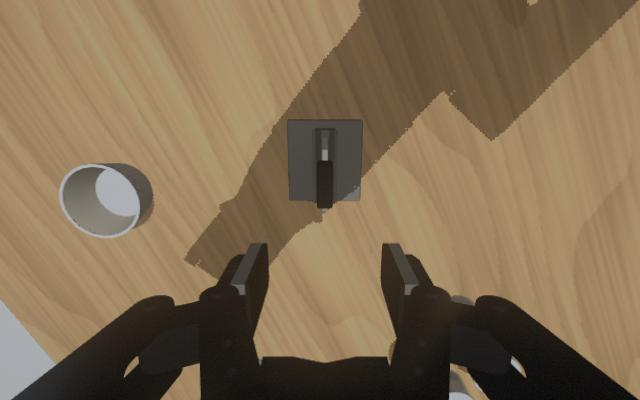

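The wrist view shows the grip block at columns 317–332 and rows 161–207. The stand base spans about columns 289–362, rows 120–200, and is aligned with the image. I'll compare that with the prediction.

Run:
```python
from h import *
np.set_printoptions(precision=4,suppress=True)
im=cv2.imread("pics/w0.png");g=im.max(2)
m=(g[140:215,300:350]<32).astype(np.uint8)
n,l,st,ce=cv2.connectedComponentsWithStats(m);k=1+st[1:,4].argmax();ys,xs=np.where(l==k);print("black",xs.min()+300,xs.max()+300,ys.min()+140,ys.max()+140)
for r in range(160,210,6):
    x=xs[ys==r-140]+300
    if len(x):print(r,x.min(),x.max())
print("stand row",[int(v) for v in g[150,280:300]],[int(v) for v in g[150,354:372]]);print([int(v) for v in g[110:128,310]],[int(v) for v in g[193:210,310]])
# projected far top edge, camera-side bottom edge
y=np.array([.4226,.9063]);x=np.array([.9063,-.4226]);c=np.array([.477,.314])
for dx in(-.007,.007):
  print(proj("wrist",[*(c+x*dx+y*.02),.135]),proj("wrist",[*(c+x*dx-y*.02),.135]),proj("wrist",[*(c+x*dx-y*.02),.107]))
for a,b in((-1,-1),(1,-1),(1,1),(-1,1)):print("st",proj("wrist",[*(c+x*.045*a+y*.05*b),.015]))
s=env.state();print(s["tool_pos"],s["eef_rot"],env.camera_params("wrist")["world_from_camera"][:3,3])
```

```text
Traceback (most recent call last):
ValueError: attempt to get argmax of an empty sequence
```

Run:
```python
from h import *
np.set_printoptions(precision=4,suppress=True)
im=cv2.imread("pics/w0.png");g=im.max(2)
for r in(168,180,192,200):print(r,[int(v) for v in g[r,308:342]])
print("col",[int(v) for v in g[152:214,324]])
print("stand row",[int(v) for v in g[150,280:300]],[int(v) for v in g[150,354:372]]);print([int(v) for v in g[110:128,310]],[int(v) for v in g[193:210,310]])
y=np.array([.4226,.9063]);x=np.array([.9063,-.4226]);c=np.array([.477,.314])
for dx in(-.007,.007):
  print(proj("wrist",[*(c+x*dx+y*.02),.135]),proj("wrist",[*(c+x*dx-y*.02),.135]),proj("wrist",[*(c+x*dx-y*.02),.107]))
for a,b in((-1,-1),(1,-1),(1,1),(-1,1)):print("st",proj("wrist",[*(c+x*.045*a+y*.05*b),.015]))
s=env.state();print(s["tool_pos"],s["eef_rot"],env.camera_params("wrist")["world_from_camera"][:3,3])
```

```text
168 [75, 74, 76, 75, 71, 70, 69, 61, 55, 37, 40, 37, 43, 42, 42, 43, 38, 41, 39, 43, 41, 43, 43, 40, 42, 58, 65, 71, 67, 74, 76, 76, 74, 76]
180 [75, 75, 75, 75, 71, 70, 71, 63, 57, 40, 42, 40, 40, 39, 41, 43, 45, 44, 43, 42, 44, 43, 44, 42, 43, 60, 68, 70, 72, 74, 77, 75, 76, 76]
192 [75, 74, 74, 76, 76, 73, 69, 69, 57, 45, 43, 47, 45, 45, 43, 44, 45, 44, 48, 45, 46, 46, 46, 47, 50, 63, 70, 71, 72, 77, 76, 79, 75, 78]
200 [76, 79, 77, 77, 71, 72, 73, 69, 58, 45, 46, 47, 48, 47, 50, 47, 46, 48, 49, 48, 48, 48, 47, 47, 51, 66, 72, 74, 76, 80, 81, 101, 104, 110]
col [143, 145, 144, 143, 144, 144, 142, 143, 98, 39, 33, 36, 37, 37, 40, 38, 38, 42, 40, 43, 44, 40, 42, 40, 43, 40, 43, 42, 45, 45, 45, 45, 44, 44, 45, 46, 43, 44, 45, 45, 45, 46, 47, 43, 45, 46, 47, 46, 46, 46, 48, 46, 48, 50, 51, 49, 99, 134, 139, 124, 116, 156]
stand row [114, 113, 111, 110, 109, 109, 111, 107, 74, 78, 78, 79, 77, 78, 77, 78, 77, 77, 79, 79] [75, 77, 75, 75, 77, 76, 77, 72, 106, 104, 106, 105, 111, 115, 117, 116, 118, 119]
[111, 111, 110, 109, 108, 108, 107, 107, 107, 78, 70, 78, 80, 79, 78, 78, 78, 78] [75, 76, 76, 77, 76, 76, 76, 77, 104, 113, 113, 112, 114, 114, 113, 117, 117]
[332.3715 203.9951] [332.7925 159.8064] [332.0937 154.345 ]
[316.7333 203.9596] [316.5388 159.7686] [317.207  154.3102]
st [363.0116 115.8236]
st [286.3406 115.6403]
st [288.7487 197.1969]
st [360.1995 197.3598]
[0.4762 0.3137 0.2487] [-0.538   0.8429  0.     -0.0003] [0.4462 0.2473 0.4237]
```

```bash
python3 -m jog '[{"hand":0.6,"linear":[-0.004,0,0.03],"yaw":0},{"hand":0.5,"linear":[-0.004,0,0.06],"yaw":0},{"hand":0.5,"linear":[-0.004,0,0.09],"yaw":0},{"hand":0.5,"linear":[-0.004,0,0.12],"yaw":0},{"hand":0.5,"linear":[-0.004,0,0.147],"yaw":0},{"hand":0.5,"linear":[-0.004,0,0.147],"yaw":0},{"hand":0.0,"linear":[-0.004,0,0.147],"yaw":0},{"hand":0.0,"linear":[-0.004,0,0.147],"yaw":0},{"hand":0.0,"linear":[-0.004,0,0.147],"yaw":0},{"hand":0.0,"linear":[-0.004,0,0.147],"yaw":0},{"hand":0.0,"linear":[-0.004,0,0.147],"yaw":0}]' 40
```

```text
t: 2.45
tool_pos: [0.4783, 0.3176, 0.1028]
eef_rot: [-0.539, 0.842, -0.0, 0.001]
wrist_force: [0.2, -0.4, 3.4]
finger_gap: -0.0001
finger_force: 1.6
```

Run:
```python
from h import *
a=snap("wrist","w1.png");b=snap("side","s1.png")
c=cv2.resize(b[50:250,200:400],(400,400));w=cv2.resize(a,(400,250));o=np.zeros((400,800,3),np.uint8);o[:,:400]=c;o[:250,400:]=w
cv2.imwrite("pics/c1.png",cv2.convertScaleAbs(cv2.cvtColor(o,cv2.COLOR_RGB2BGR),alpha=1.5))
print(env.state())
```

```text
{'t': 2.55, 'q': array([ 4.39980980e-01,  3.41787835e-01, -1.08277971e-01,  1.11926757e+00,
       -4.60690558e-05, -6.98502816e-01]), 'joint_velocities': array([-0.0005289 , -0.000478  ,  0.00012577, -0.00096941, -0.00018928,
       -0.00077792]), 'joint_efforts': array([ 8.75752559e-02, -5.69182384e+01,  3.05563617e+01, -1.13830618e-01,
        5.45300497e-02,  1.96402681e-03]), 'tool_pos': array([0.47837852, 0.31758374, 0.10276742]), 'eef_rot': array([-5.38993488e-01,  8.42309613e-01, -1.17130358e-04,  7.22403081e-04]), 'wrist_force': array([ 0.42223351, -0.45786274,  5.32463972]), 'moment': array([-0.06607213,  0.00244229,  0.01375938]), 'finger_force': 2.8476380556821823, 'finger_gap': -7.341466606341978e-05}
```

View pics/c1.png

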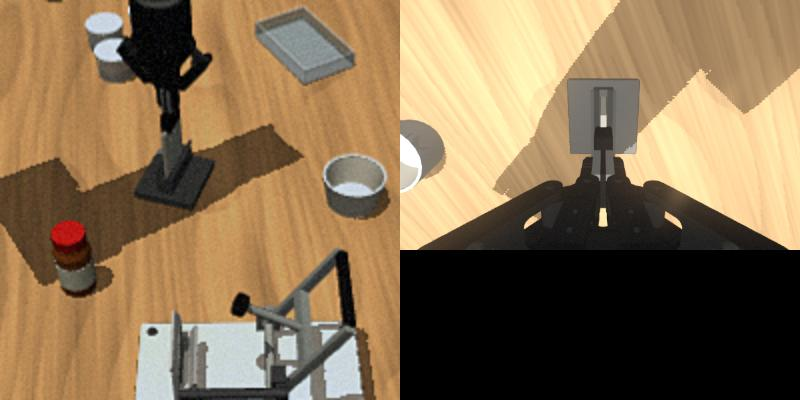

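Run:
```python
from h import *
np.set_printoptions(precision=1,suppress=True)
a=cv2.imread("pics/w1.png")[150:400,230:420]
y=np.array([.4226,.9063]);x=np.array([.9063,-.4226]);c=np.array([.4783,.317])
for n in("z .135","z.107"):
  z=float(n.strip("z "));print(n,[proj("wrist",[*(c+x*a_*.007+y*b_*.02),z]) for a_ in(-1,1) for b_ in(-1,1)])
print(proj("wrist",[.4783,.3176,.1028]),proj("wrist",[.4783,.3176,.1215]))
a=cv2.convertScaleAbs(cv2.resize(a,None,fx=2.4,fy=2.4,interpolation=cv2.INTER_CUBIC),alpha=2.5)
b=cv2.imread("pics/s1.png")[50:160,240:320]
b=cv2.convertScaleAbs(cv2.resize(b,None,fx=4.2,fy=4.2,interpolation=cv2.INTER_CUBIC),alpha=2.5)
h=max(a.shape[0],b.shape[0]);p=lambda i:cv2.copyMakeBorder(i,0,h-i.shape[0],0,0,0)
o=np.hstack([p(a),p(b)]);print(o.shape,a.shape);cv2.imwrite("pics/c2.png",o)
```

```text
z .135 [array([341.4, 217.1]), array([339.8, 295.4]), array([310.1, 217. ]), array([310.7, 295.2])]
z.107 [array([338.9, 198.7]), array([337.7, 266.9]), array([312.4, 198.5]), array([312.8, 266.8])]
[325.9 231.7] [326.  246.1]
(600, 792, 3) (600, 456, 3)
```

View pics/c2.png

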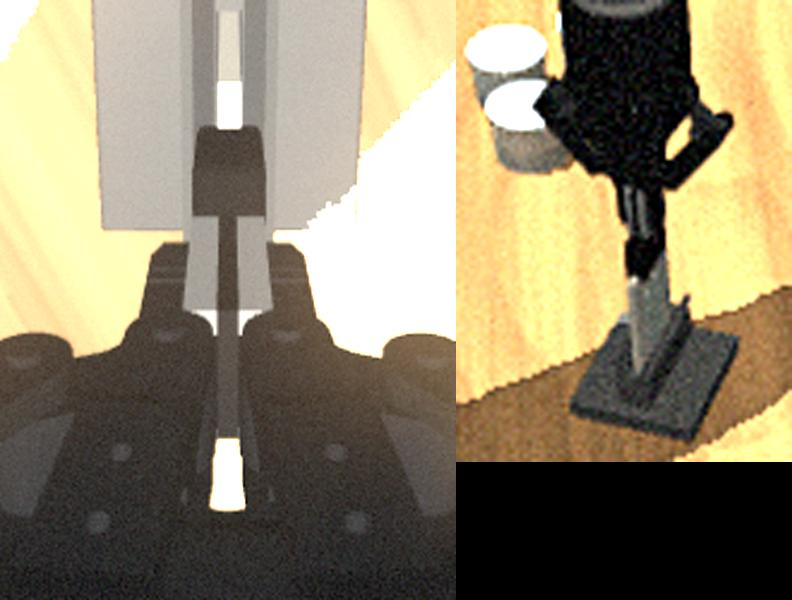

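The enlarged view shows the fingers shut, apparently ending just above or behind the block. In the left panel the pads start at row 215 and the block covers rows 127–215. I'll check the heights against the side view.

Run:
```python
from h import *
np.set_printoptions(precision=1,suppress=True)
y=np.array([.4226,.9063]);c=np.array([.4783,.317])
S=lambda p:(proj("side",p)-[240,50])*4.2+[456,0]
for z in(.067,.107,.135):print(z,S([*c,z]),S([*(c+.02*y),z]),S([*(c-.02*y),z]))
print("tcp",S(env.state()["tool_pos"]))
print("stand",S([*(c),.015]),[S([*onz("top",t,.015)[:2],.015]) for t in((180.6,201.9),(211.4,216.4))])
s=env.state();print(s["t"],s["finger_gap"],s["finger_force"],s["wrist_force"],s["moment"])
# block top/bottom rows in the start picture vs now
for f in("side0","s1"):
  g=cv2.imread(f"pics/{f}.png").max(2);print(f,[int(v) for v in g[88:150,285]])
```

```text
0.067 [647.8 309.8] [658.3 291.6] [637.1 328.4]
0.107 [643.9 263. ] [654.7 244.8] [632.9 281.6]
0.135 [641.  228.9] [652.  210.7] [629.8 247.5]
tcp [644.4 267.5]
stand [652.6 367.4] [array([733.8, 338.1]), array([686.3, 429.9])]
2.55 -7.341466606341978e-05 2.8476380556821823 [ 0.4 -0.5  5.3] [-0.1  0.   0. ]
side0 [129, 120, 132, 121, 113, 113, 119, 115, 115, 117, 116, 104, 20, 3, 4, 16, 15, 17, 20, 8, 7, 7, 0, 21, 0, 0, 1, 2, 35, 42, 42, 58, 53, 43, 44, 43, 43, 46, 40, 41, 47, 44, 44, 51, 48, 38, 39, 32, 49, 50, 35, 24, 25, 22, 27, 22, 28, 29, 24, 52, 68, 68]
s1 [5, 0, 1, 8, 0, 10, 9, 0, 9, 13, 8, 14, 16, 21, 16, 23, 28, 35, 32, 0, 4, 0, 7, 4, 5, 4, 0, 0, 19, 41, 46, 61, 52, 44, 40, 49, 42, 43, 42, 40, 49, 43, 40, 46, 42, 47, 39, 41, 20, 18, 27, 29, 30, 17, 24, 25, 21, 23, 24, 16, 37, 35]
```

```bash
python3 -m jog '[{"hand":0.0,"linear":[0,0,0],"yaw":0},{"hand":0.0,"linear":[0,0,0],"yaw":0}]' 40; python3 -m jog '[{"hand":0.1,"linear":[0,0,0],"yaw":0}]' ; python3 -m jog '[{"hand":0.2,"linear":[0,0,0],"yaw":0}]'; python3 -m jog '[{"hand":0.4,"linear":[0,0,0],"yaw":0},{"hand":0.5,"linear":[0,0,0],"yaw":0}]'
python3 - <<'E'
from h import *
a=snap("wrist","w2.png");g=cv2.cvtColor(a,cv2.COLOR_RGB2GRAY)
for r in(205,215,225,235,245,260,280):print(r,[int(v) for v in g[r,285:366:2]])
E
```

```text
t: 2.75
tool_pos: [0.4784, 0.3176, 0.1028]
eef_rot: [-0.539, 0.842, -0.0, 0.001]
wrist_force: [-0.2, -0.6, 5.1]
finger_gap: 0.0
finger_force: 3.0
t: 2.85
tool_pos: [0.4786, 0.3177, 0.103]
eef_rot: [-0.539, 0.842, -0.0, 0.001]
wrist_force: [-0.3, 0.0, 7.0]
finger_gap: 0.0085
finger_force: 3.4
t: 2.95
tool_pos: [0.4783, 0.3176, 0.1027]
eef_rot: [-0.539, 0.842, -0.0, 0.001]
wrist_force: [-0.8, -0.3, 5.8]
finger_gap: 0.0169
finger_force: 3.0
t: 3.15
tool_pos: [0.4777, 0.3173, 0.1017]
eef_rot: [-0.539, 0.842, 0.0, -0.0]
wrist_force: [-0.6, 0.7, 0.0]
finger_gap: 0.0426
finger_force: 0.0
205 [79, 78, 80, 79, 80, 77, 78, 79, 78, 79, 73, 74, 67, 57, 54, 56, 57, 68, 80, 38, 29, 29, 29, 65, 59, 58, 62, 58, 31, 29, 31, 46, 78, 80, 78, 79, 77, 79, 80, 80, 78]
215 [76, 79, 78, 77, 78, 76, 75, 76, 76, 77, 73, 73, 70, 55, 58, 57, 57, 68, 78, 28, 29, 30, 29, 29, 30, 29, 31, 29, 34, 30, 31, 34, 34, 39, 79, 77, 77, 79, 79, 79, 79]
225 [79, 77, 79, 79, 77, 78, 78, 77, 78, 78, 74, 74, 73, 57, 56, 58, 58, 70, 77, 29, 30, 34, 35, 34, 33, 37, 34, 32, 38, 36, 35, 36, 36, 36, 35, 63, 80, 80, 80, 80, 80]
235 [76, 78, 78, 76, 77, 78, 76, 78, 78, 78, 75, 73, 71, 56, 58, 57, 58, 68, 49, 30, 30, 32, 35, 35, 37, 37, 38, 36, 33, 38, 37, 37, 36, 39, 38, 78, 78, 79, 80, 81, 84]
245 [77, 79, 77, 78, 79, 79, 76, 79, 78, 77, 75, 73, 72, 57, 58, 59, 59, 76, 72, 33, 36, 36, 37, 38, 39, 38, 37, 38, 37, 37, 38, 40, 37, 38, 39, 80, 81, 123, 122, 122, 124]
260 [112, 111, 111, 112, 110, 109, 111, 110, 111, 110, 107, 106, 106, 108, 110, 113, 110, 108, 96, 34, 37, 40, 43, 40, 38, 39, 40, 41, 41, 41, 40, 40, 42, 42, 52, 153, 154, 157, 155, 156, 155]
280 [110, 113, 110, 112, 113, 115, 146, 165, 166, 167, 166, 166, 165, 166, 166, 164, 163, 162, 164, 45, 44, 44, 48, 45, 45, 44, 47, 47, 46, 45, 46, 44, 44, 44, 68, 153, 152, 150, 150, 153, 155]
```

Run:
```python
from h import *
a=cv2.imread("pics/w2.png")[150:400,200:450]
a=cv2.convertScaleAbs(cv2.resize(a,None,fx=2,fy=2,interpolation=cv2.INTER_CUBIC),alpha=2)
b=snap("side","s2.png")[50:160,240:320,::-1]
b=cv2.convertScaleAbs(cv2.resize(b,None,fx=3.7,fy=3.7,interpolation=cv2.INTER_CUBIC),alpha=2.)
h=500;p=lambda i:cv2.copyMakeBorder(i,0,h-i.shape[0],0,0,0)
cv2.imwrite("pics/c3.png",np.hstack([p(a),p(b)]))
```

```text
(no output)
```

View pics/c3.png

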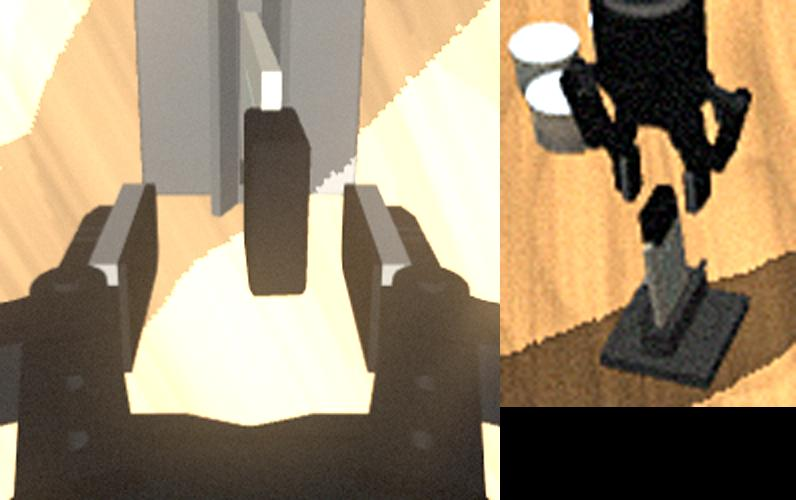

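The fingers straddle the carrier now, and it leans about 6 mm to the right. The block is at (275,200) in the left panel and the pad ends are at row 185. The pad ends sit about 33 mm above the reported TCP, and the upward force of 5 N fits the shut fingers having rested on top of the block. I'll go 33 mm deeper and grip again.

```bash
python3 -m jog '[{"hand":0.5,"linear":[0,0,0.012],"yaw":0},{"hand":0.5,"linear":[0,0,0.024],"yaw":0},{"hand":0.5,"linear":[0,0,0.033],"yaw":0},{"hand":0.5,"linear":[0,0,0.033],"yaw":0},{"hand":0.0,"linear":[0,0,0.033],"yaw":0},{"hand":0.0,"linear":[0,0,0.033],"yaw":0},{"hand":0.0,"linear":[0,0,0.033],"yaw":0},{"hand":0.0,"linear":[0,0,0.033],"yaw":0},{"hand":0.0,"linear":[0,0,0.033],"yaw":0}]' 35
```

```text
t: 4.15
tool_pos: [0.4782, 0.3175, 0.0693]
eef_rot: [-0.539, 0.842, -0.0, 0.0]
wrist_force: [0.4, -0.3, 1.8]
finger_gap: 0.0133
finger_force: 35.8
```

```bash
python3 -m jog '[{"hand":0,"linear":[0,0,-0.03],"yaw":0},{"hand":0,"linear":[0,0,-0.06],"yaw":0},{"hand":0,"linear":[0,0,-0.09],"yaw":0},{"hand":0,"linear":[0,0,-0.12],"yaw":0},{"hand":0,"linear":[0,0,-0.15],"yaw":0},{"hand":0,"linear":[0.04,-0.018,-0.15],"yaw":-4},{"hand":0,"linear":[0.08,-0.036,-0.15],"yaw":-8},{"hand":0,"linear":[0.12,-0.054,-0.15],"yaw":-12},{"hand":0,"linear":[0.16,-0.072,-0.15],"yaw":-16},{"hand":0,"linear":[0.2,-0.09,-0.15],"yaw":-19},{"hand":0,"linear":[0.235,-0.106,-0.15],"yaw":-19},{"hand":0,"linear":[0.235,-0.106,-0.15],"yaw":-19}]'
python3 -m jog '[{"hand":0,"linear":[0,0,0],"yaw":0},{"hand":0,"linear":[0,0,0],"yaw":0}]'
python3 - <<'E'
from h import *
np.set_printoptions(precision=4,suppress=True)
print(env.camera_params("wrist")["world_from_camera"][:3])
a=snap("wrist","w3.png");b=snap("side","s3.png")[...,::-1]
o=np.zeros((600,800,3),np.uint8);o[:500]=cv2.convertScaleAbs(cv2.resize(a[...,::-1],(800,500)),alpha=1.4)
cv2.imwrite("pics/c4.png",o[:500])
E
```

```text
t: 5.35
tool_pos: [0.4757, 0.056, 0.2191]
eef_rot: [-0.669, 0.743, -0.0, -0.0]
wrist_force: [0.3, 0.3, 0.1]
finger_gap: 0.0135
finger_force: 35.4
t: 5.55
tool_pos: [0.4758, 0.0603, 0.219]
eef_rot: [-0.671, 0.742, 0.0, 0.0]
wrist_force: [0.4, 0.6, -0.6]
finger_gap: 0.0136
finger_force: 35.4
[[-0.995   0.095   0.0294  0.4689]
 [ 0.0994  0.9536  0.2843 -0.0126]
 [-0.0011  0.2858 -0.9583  0.394 ]]
```

View pics/c4.png

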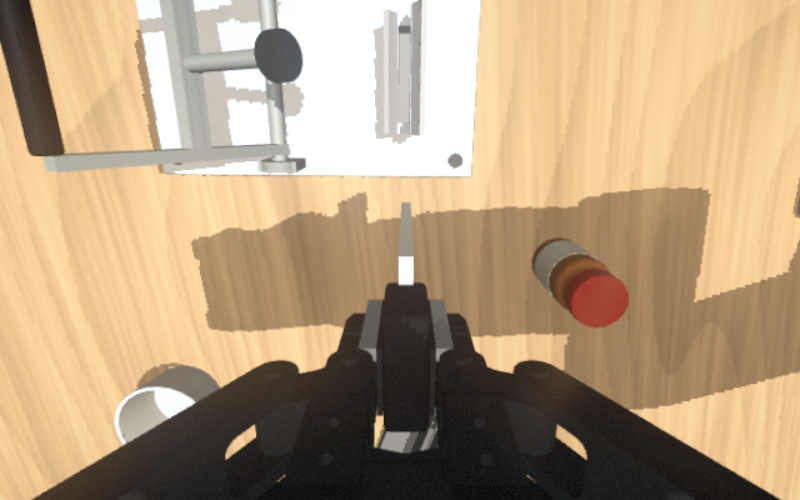

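The wrist view shows the carrier hanging upright in the grip with the block at (405,290). The press base's near-left corner is at (471,177), the slot walls are at columns 385–424 and rows 10–135, and the crossbar is at the upper left. I'll fit the base edges.

Run:
```python
from h import *
np.set_printoptions(precision=4,suppress=True)
g=cv2.imread("pics/w3.png")[...,0].astype(float) # blue: white base vs wood
g=cv2.GaussianBlur(g,(3,3),0)
E=[]
for r in range(4,134,6):
    d=np.diff(g[r,365:400]); k=d.argmin(); E.append(onz("wrist",(365+k+.5,r),.02)[:2])
L=[]
for c in range(180,370,8):
    d=np.diff(g[128:155,c]); k=d.argmin(); L.append(onz("wrist",(c,128+k+.5),.02)[:2])
def fit(p):
    vx,vy,x,y=cv2.fitLine(np.array(p,np.float32),cv2.DIST_HUBER,0,.001,.001).ravel();return np.array([vx,vy]),np.array([x,y])
ey,pe=fit(E);ex,pl=fit(L)
if ey[1]<0:ey=-ey
if ex[0]<0:ex=-ex
print("near edge",ey,np.degrees(np.arctan2(ey[1],ey[0]))-90,"left edge",ex,np.degrees(np.arctan2(ex[1],ex[0])))
s=np.linalg.solve(np.c_[ey,-ex],pl-pe);C=pe+s[0]*ey;print("corner",C,"bottom z=0.02")
x=ex+np.array([ey[1],-ey[0]]);x/=np.linalg.norm(x);y=np.array([-x[1],x[0]]);print("yaw",np.degrees(np.arctan2(x[1],x[0])),"slot",C+.06*x-.08*y)
# slot walls: inner edges in picture at lip heights, scan rows
for r in(30,60,90):print(r,[int(v) for v in g[r,302:346]])
print("col",[int(v) for v in g[92:120,319]],[int(v) for v in g[92:120,335]])
# where carrier plate/grip block lie
for r in(180,200,222):print(r,[int(v) for v in g[r,305:345]])
print("blockcol",[int(v) for v in g[200:260:2,324]],[int(v) for v in g[320:350,324]])
s=env.state();print(s["tool_pos"],s["eef_rot"]);t=s["tool_pos"]
for z in(.09,.062):print(z,[proj("wrist",[*(C+(.06+dx)*x-.08*y+dy*y),z]) for dx in(-.0045,.0045) for dy in(.034,-.0)])
```

```text
near edge [0.1044 0.9945] -5.990242 left edge [ 0.9945 -0.1043] -5.9884124
corner [0.4174 0.0414] bottom z=0.02
yaw -5.989324 slot [ 0.4687 -0.0444]
30 [139, 139, 139, 140, 145, 153, 158, 158, 151, 140, 135, 136, 136, 137, 138, 146, 149, 138, 135, 139, 139, 139, 139, 139, 138, 134, 129, 127, 120, 115, 115, 114, 113, 114, 129, 156, 169, 169, 174, 183, 191, 192, 192, 192]
60 [138, 138, 137, 138, 143, 152, 158, 158, 152, 141, 135, 135, 136, 137, 137, 138, 136, 133, 136, 139, 139, 138, 138, 138, 138, 143, 142, 125, 115, 114, 114, 113, 114, 123, 144, 163, 170, 173, 182, 190, 193, 192, 193, 193]
90 [137, 137, 137, 138, 142, 150, 158, 159, 154, 144, 137, 136, 136, 137, 137, 139, 140, 138, 137, 137, 137, 137, 137, 136, 131, 134, 143, 128, 115, 115, 114, 114, 115, 131, 157, 170, 170, 176, 188, 193, 193, 193, 193, 193]
col [138, 139, 139, 139, 138, 145, 162, 180, 184, 178, 173, 171, 172, 170, 161, 147, 138, 136, 136, 136, 136, 136, 148, 174, 191, 194, 193, 193] [131, 131, 130, 128, 127, 129, 132, 134, 136, 137, 137, 137, 137, 137, 137, 143, 163, 183, 192, 193, 193, 193, 193, 193, 193, 193, 193
[... 380 characters left out ...]
, 71, 70, 76, 113, 167, 191, 191, 190, 190, 190, 191, 191, 191, 191, 189, 156, 98, 68, 67, 68, 69, 70, 71, 72, 72, 71, 69, 66, 65, 66]
blockcol [95, 95, 114, 185, 191, 191, 191, 191, 191, 191, 191, 190, 191, 182, 85, 28, 28, 28, 29, 28, 27, 26, 27, 27, 26, 25, 29, 34, 35, 29] [19, 19, 19, 19, 20, 20, 19, 18, 18, 19, 20, 20, 20, 20, 19, 18, 18, 18, 19, 19, 18, 18, 19, 20, 29, 62, 97, 109, 109, 109]
[0.4757 0.0607 0.219 ] [-0.6713  0.7412  0.0001  0.    ]
0.09 [array([326.3356,  97.0184]), array([326.66  ,  54.1041]), array([315.864 ,  96.9491]), array([315.8052,  54.0303])]
0.062 [array([326.2023,  96.8184]), array([326.494 ,  57.6351]), array([316.6125,  96.7551]), array([316.584,  57.568])]
```

Run:
```python
from h import *
np.set_printoptions(precision=4,suppress=True)
s=env.state();t=s["tool_pos"];g=cv2.imread("pics/w3.png")[...,0]
a=2*np.arctan2(s["eef_rot"][1],s["eef_rot"][0])-np.pi/2;ty=np.array([np.cos(a),np.sin(a)]);tx=np.array([ty[1]*-1,ty[0]])
print("tool y deg",np.degrees(a),tx,ty)
print("plate lower corner col",[int(v) for v in g[150:175,324]])
z=t[2]
for n,uv,h,off in(("block front bottom",(324,227.7),.0377,.02),("block back top",(324,344.7),.0657,-.02),("plate lower front",(324,163),-.0543,.03)):
    p=onz("wrist",uv,z+h)[:2]-t[:2];print(n,"centre at tool x",p@tx-off,"y",p@ty)
sl=np.array([.4685,-.0444]);d=sl-t[:2];print("to slot tool x,y",d@tx,d@ty)
```

```text
tool y deg 174.32864459772884 [-0.0988 -0.9951] [-0.9951  0.0988]
plate lower corner col [121, 121, 119, 121, 122, 119, 120, 119, 118, 119, 118, 113, 104, 100, 102, 100, 101, 100, 101, 100, 100, 99, 99, 99, 100]
block front bottom centre at tool x -0.002168668764723363 y -0.0007411698882322087
block back top centre at tool x 0.0007968498176516778 y -0.000669867488300656
plate lower front centre at tool x -0.0016206252712546165 y -0.0009400491978246321
to slot tool x,y 0.10526482719104135 -0.003190917611135805
```

```bash
python3 -m jog '[{"hand":0,"linear":[0.03,0,0],"yaw":0.3},{"hand":0,"linear":[0.06,-0.001,0],"yaw":0.3},{"hand":0,"linear":[0.09,-0.002,0],"yaw":0.3},{"hand":0,"linear":[0.106,-0.0024,0],"yaw":0.3},{"hand":0,"linear":[0.106,-0.0024,0],"yaw":0.3},{"hand":0,"linear":[0.106,-0.0024,0.03],"yaw":0.3},{"hand":0,"linear":[0.106,-0.0024,0.06],"yaw":0.3},{"hand":0,"linear":[0.106,-0.0024,0.075],"yaw":0.3},{"hand":0,"linear":[0.106,-0.0024,0.085],"yaw":0.3},{"hand":0,"linear":[0.106,-0.0024,0.095],"yaw":0.3},{"hand":0,"linear":[0.106,-0.0024,0.105],"yaw":0.3},{"hand":0,"linear":[0.106,-0.0024,0.105],"yaw":0.3}]'
python3 - <<'E'
from h import *
np.set_printoptions(precision=4,suppress=True)
s=env.state();print(s["tool_pos"],s["eef_rot"],s["wrist_force"],s["moment"])
snap("wrist","w5.png");snap("side","s5.png")
E
```

```text
t: 6.85
tool_pos: [0.4672, -0.0457, 0.1131]
eef_rot: [-0.669, 0.743, 0.001, -0.0]
wrist_force: [-0.8, -0.1, 0.3]
finger_gap: 0.0135
finger_force: 35.4
[ 0.4672 -0.0457  0.1131] [-0.6689  0.7433  0.0005 -0.0003] [-0.7904 -0.144   0.2956] [0.0322 0.0074 0.0133]
```

```bash
python3 -m jog '[{"hand":0,"linear":[0,0,0.01],"yaw":0},{"hand":0,"linear":[0,0,0.018],"yaw":0},{"hand":0,"linear":[0,0,0.026],"yaw":0},{"hand":0,"linear":[0,0,0.032],"yaw":0},{"hand":0,"linear":[0,0,0.036],"yaw":0},{"hand":0,"linear":[0,0,0.038],"yaw":0},{"hand":0,"linear":[0,0,0.038],"yaw":0}]'
```

```text
t: 7.65
tool_pos: [0.4674, -0.0461, 0.0758]
eef_rot: [-0.669, 0.744, 0.0, -0.0]
wrist_force: [-0.3, 0.3, -0.4]
finger_gap: 0.0135
finger_force: 35.8
```

```bash
python3 -m jog '[{"hand":0,"linear":[0,0,0.001],"yaw":0},{"hand":0,"linear":[0,0,0.002],"yaw":0},{"hand":0,"linear":[0,0,0.002],"yaw":0}]';python3 -m jog '[{"hand":0,"linear":[0,0,0.001],"yaw":0},{"hand":0,"linear":[0,0,0.001],"yaw":0}]'
```

```text
t: 7.95
tool_pos: [0.4677, -0.0461, 0.0742]
eef_rot: [-0.669, 0.743, -0.0, 0.0]
wrist_force: [0.5, -0.1, 1.9]
finger_gap: 0.0136
finger_force: 36.0
t: 8.15
tool_pos: [0.468, -0.0462, 0.0741]
eef_rot: [-0.669, 0.743, -0.001, 0.0]
wrist_force: [-2.3, 0.1, 12.3]
finger_gap: 0.0137
finger_force: 37.8
```

```bash
python3 -m jog '[{"hand":0,"linear":[0,0,-0.001],"yaw":0},{"hand":0.5,"linear":[0,0,-0.001],"yaw":0},{"hand":0.5,"linear":[0,0,-0.001],"yaw":0},{"hand":0.5,"linear":[0,0,-0.001],"yaw":0},{"hand":0.5,"linear":[0,0,-0.001],"yaw":0}]'
python3 -m jog '[{"hand":0.5,"linear":[0,0,-0.02],"yaw":0},{"hand":0.5,"linear":[0,0,-0.04],"yaw":0},{"hand":0.5,"linear":[0,0,-0.08],"yaw":0},{"hand":0.5,"linear":[0,0,-0.12],"yaw":0},{"hand":0.5,"linear":[0,0,-0.12],"yaw":0},{"hand":0.5,"linear":[0,0,-0.12],"yaw":0}]'
python3 - <<'E'
from h import *
np.set_printoptions(precision=4,suppress=True)
s=env.state();print(s["tool_pos"],s["eef_rot"],s["wrist_force"])
w=snap("wrist","w6.png");sd=snap("side","s6.png");t=snap("top","t6.png")
a=cv2.resize(w[...,::-1][:,100:500],(400,400));b=cv2.resize(sd[170:290,250:390,::-1],(400,343))
o=np.zeros((400,800,3),np.uint8);o[:,:400]=a;o[:343,400:]=b;cv2.imwrite("pics/c6.png",cv2.convertScaleAbs(o,alpha=1.5))
y=np.array([np.sin(np.radians(6)),np.cos(np.radians(6))]);x=np.array([y[1],-y[0]]);c=np.array([.4685,-.0444])
B=lambda p:(proj("side",p)-[250,170])*400/140+[400,0]
for d,z in((0,.14),(-.02,.14),(.02,.14)):print("block top expected",B([*(c+y*d),z]))
E
```

```text
t: 8.65
tool_pos: [0.4675, -0.0461, 0.0738]
eef_rot: [-0.669, 0.744, 0.0, -0.0]
wrist_force: [0.0, -0.4, -0.4]
finger_gap: 0.0428
finger_force: 0.0
t: 9.25
tool_pos: [0.4679, -0.0462, 0.1945]
eef_rot: [-0.669, 0.743, -0.001, 0.0]
wrist_force: [0.2, -0.0, -0.9]
finger_gap: 0.0429
finger_force: 0.0
[ 0.4679 -0.0462  0.1945] [-0.6688  0.7435 -0.0007  0.0004] [ 0.1924 -0.0107 -0.93  ]
block top expected [516.0113 101.0007]
block top expected [515.2797 121.3886]
block top expected [516.7228  81.1484]
```

View pics/c6.png

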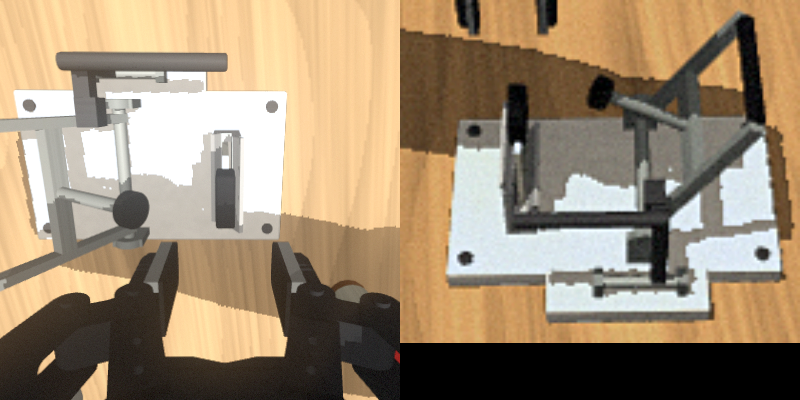

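The pictures show the carrier home in the slot: the block is at (226,195) in the wrist panel and (516,100) in the side panel, as predicted. The catch is upright and the lever is at rest. Next I'll shut the fingers and go down to the left of the catch rod.

```bash
python3 -m jog '[{"hand":0,"linear":[0.03,-0.015,0],"yaw":0},{"hand":0,"linear":[0.063,-0.03,0],"yaw":0},{"hand":0,"linear":[0.063,-0.03,0.02],"yaw":0},{"hand":0,"linear":[0.063,-0.03,0.05],"yaw":0},{"hand":0,"linear":[0.063,-0.03,0.08],"yaw":0},{"hand":0,"linear":[0.063,-0.03,0.11],"yaw":0},{"hand":0,"linear":[0.063,-0.03,0.1245],"yaw":0},{"hand":0,"linear":[0.063,-0.03,0.1245],"yaw":0}]' 40
```

```text
t: 10.2
tool_pos: [0.4887, -0.1111, 0.0666]
eef_rot: [-0.669, 0.744, 0.003, -0.001]
wrist_force: [0.0, -0.5, -0.2]
finger_gap: -0.0001
finger_force: 0.0
```

```bash
python3 -m jog '[{"hand":0,"linear":[0.014,0,0.001],"yaw":0},{"hand":0,"linear":[0.024,0,0.002],"yaw":0},{"hand":0,"linear":[0.034,0,0.003],"yaw":0},{"hand":0,"linear":[0.043,0,0.006],"yaw":0},{"hand":0,"linear":[0.051,0,0.009],"yaw":0},{"hand":0,"linear":[0.059,0,0.014],"yaw":0},{"hand":0,"linear":[0.067,0,0.019],"yaw":0},{"hand":0,"linear":[0.074,0,0.024],"yaw":0},{"hand":0,"linear":[0.081,0,0.03],"yaw":0},{"hand":0,"linear":[0.088,0,0.037],"yaw":0},{"hand":0,"linear":[0.093,0,0.044],"yaw":0},{"hand":0,"linear":[0.093,0,0.044],"yaw":0}]'
python3 - <<'E'
from h import *
snap("wrist","w7.png");snap("side","s7.png");t=snap("top","t7.png")
E
```

```text
t: 11.4
tool_pos: [0.4802, -0.2037, 0.0237]
eef_rot: [-0.669, 0.743, 0.002, 0.0]
wrist_force: [0.1, 4.0, -2.2]
finger_gap: -0.0003
finger_force: 2.1
```

```bash
python3 -m jog '[{"hand":0,"linear":[0.004,0,0.006],"yaw":0},{"hand":0,"linear":[0.008,0,0.013],"yaw":0},{"hand":0,"linear":[0.011,0,0.018],"yaw":0},{"hand":0,"linear":[0.013,0,0.02],"yaw":0},{"hand":0,"linear":[0.013,0,0.02],"yaw":0}]'
python3 - <<'E'
from h import *
np.set_printoptions(precision=1,suppress=True)
y=np.array([np.sin(np.radians(6)),np.cos(np.radians(6))]);x=np.array([y[1],-y[0]]);c=np.array([.4685,-.0444])
snap("side","s8.png");snap("top","t8.png")
# dark rod pixels in the side picture along predicted lines for several angles
g=cv2.imread("pics/s8.png").max(2)
for th in(0,.7,.9,1.0,1.1,1.2,1.3):
    v=[]
    for a in np.arange(.004,.11,.006):
        p=[*(c+x*a+y*(-.095-.09*np.sin(th))),.03+.09*np.cos(th)];u=proj("side",p).round().astype(int);v.append(int(g[u[1],u[0]]))
    print(th,v)
E
```

```text
t: 12.05
tool_pos: [0.4796, -0.2106, 0.006]
eef_rot: [-0.67, 0.742, 0.004, 0.005]
wrist_force: [3.7, 37.4, 16.7]
finger_gap: -0.0001
finger_force: 18.7
0 [58, 42, 75, 60, 45, 57, 54, 50, 45, 54, 19, 96, 91, 93, 100, 38, 42, 41]
0.7 [15, 5, 11, 8, 0, 18, 11, 10, 7, 12, 9, 21, 26, 1, 0, 62, 17, 11]
0.9 [28, 19, 11, 6, 7, 2, 14, 17, 7, 7, 13, 6, 30, 82, 79, 69, 14, 16]
1.0 [0, 108, 9, 7, 13, 12, 10, 6, 3, 7, 27, 80, 81, 83, 82, 78, 16, 18]
1.1 [67, 57, 29, 51, 5, 31, 0, 76, 66, 78, 72, 79, 74, 80, 75, 79, 25, 12]
1.2 [40, 48, 29, 26, 1, 22, 2, 16, 5, 9, 8, 2, 82, 51, 57, 58, 23, 6]
1.3 [45, 44, 43, 41, 40, 50, 27, 26, 22, 24, 26, 15, 37, 40, 43, 45, 24, 21]
```

```bash
python3 -m jog '[{"hand":0,"linear":[-0.008,0,-0.002],"yaw":0},{"hand":0,"linear":[-0.012,0,-0.01],"yaw":0},{"hand":0,"linear":[-0.012,0,-0.05],"yaw":0},{"hand":0,"linear":[-0.012,0,-0.09],"yaw":0},{"hand":0,"linear":[-0.012,0,-0.13],"yaw":0},{"hand":0,"linear":[-0.012,0,-0.17],"yaw":0},{"hand":0,"linear":[-0.012,0,-0.21],"yaw":0},{"hand":0,"linear":[-0.012,0,-0.21],"yaw":0}]'
python3 - <<'E'
from h import *
np.set_printoptions(precision=4,suppress=True)
yy=np.array([np.sin(np.radians(6)),np.cos(np.radians(6))]);xx=np.array([yy[1],-yy[0]]);c=np.array([.4685,-.0444])
gs={n:cv2.imread(f"pics/{n}.png").max(2) for n in("side0",)}
gs["now"]=snap("side","s9.png").max(2)
for n,g in gs.items():
  for th in(0,.9,1.1,1.2,1.3):
    print(n,th,[int(g[u[1],u[0]]) for u in [proj("side",[*(c+xx*a+yy*(-.095-.09*np.sin(th))),.03+.09*np.cos(th)]).round().astype(int) for a in np.arange(.004,.11,.009)]])
s=env.state();t=s["tool_pos"];O=np.array([.468,-.0452]);tg=O+.1784*xx
a=2*np.arctan2(s["eef_rot"][1],s["eef_rot"][0])-np.pi/2;ty=np.array([np.cos(a),np.sin(a)]);tx=np.array([-ty[1],ty[0]])
d=tg-t[:2];print(t,s["q"],np.degrees(a),"to bar",d@tx,d@ty)
E
```

```text
t: 12.95
tool_pos: [0.4826, -0.2073, 0.2216]
eef_rot: [-0.669, 0.744, -0.005, 0.001]
wrist_force: [2.0, -0.6, 0.4]
finger_gap: 0.0002
finger_force: 0.0
side0 0 [45, 43, 44, 43, 42, 40, 41, 47, 52, 47, 47, 46]
side0 0.9 [127, 109, 126, 115, 121, 132, 134, 135, 133, 134, 133, 134]
side0 1.1 [120, 109, 134, 118, 131, 130, 133, 137, 130, 134, 132, 131]
side0 1.2 [124, 111, 127, 117, 125, 135, 131, 129, 132, 130, 132, 128]
side0 1.3 [118, 110, 121, 121, 126, 130, 133, 127, 133, 132, 135, 131]
now 0 [48, 51, 97, 96, 93, 94, 97, 92, 95, 95, 35, 38]
now 0.9 [144, 135, 142, 135, 145, 164, 79, 87, 76, 78, 70, 29]
now 1.1 [145, 128, 147, 138, 158, 154, 156, 157, 162, 95, 92, 37]
now 1.2 [50, 39, 47, 44, 15, 22, 21, 31, 122, 120, 118, 10]
now 1.3 [46, 51, 45, 39, 50, 44, 40, 43, 47, 38, 49, 49]
[ 0.4819 -0.2068  0.2187] [-0.5649  0.2048 -0.0006  1.3588 -0.001  -2.0294] 173.911513076079 to bar -0.15950731806281251 -0.1474711258017276
```

```bash
python3 -m jog '[{"hand":0.3,"linear":[-0.04,-0.037,-0.01],"yaw":0},{"hand":0.5,"linear":[-0.08,-0.074,-0.01],"yaw":0},{"hand":0.5,"linear":[-0.12,-0.11,-0.01],"yaw":0},{"hand":0.5,"linear":[-0.1595,-0.1475,-0.01],"yaw":0},{"hand":0.5,"linear":[-0.1595,-0.1475,-0.01],"yaw":0},{"hand":0.5,"linear":[-0.1595,-0.1475,-0.01],"yaw":0},{"hand":0.5,"linear":[-0.1595,-0.1475,-0.01],"yaw":0}]'
python3 - <<'E'
from h import *
np.set_printoptions(precision=4,suppress=True)
s=env.state();t=s["tool_pos"];print(t,s["eef_rot"])
g=cv2.cvtColor(snap("wrist","w10.png"),cv2.COLOR_RGB2GRAY)
yy=np.array([np.sin(np.radians(6)),np.cos(np.radians(6))]);xx=np.array([yy[1],-yy[0]]);O=np.array([.4685,-.0444])
for h in(-.04,-.03,-.02):  # expected centre of bar, sampled across
    p=proj("wrist",[*(O+.1784*xx+h*yy),.173]);r=int(round(p[1]));print(h,p,[int(v) for v in g[r,int(p[0])-30:int(p[0])+31:2]])
print(proj("wrist",[*(O+.1714*xx-.03*yy),.173]),proj("wrist",[*(O+.1854*xx-.03*yy),.173]))
E
```

```text
t: 13.7
tool_pos: [0.6439, -0.0626, 0.2243]
eef_rot: [-0.669, 0.743, 0.0, -0.001]
wrist_force: [-0.3, 0.3, 1.1]
finger_gap: 0.043
finger_force: 0.0
[ 0.6439 -0.0626  0.2243] [-0.6689  0.7433  0.0005 -0.0008]
-0.04 [321.8614 146.9885] [105, 106, 103, 129, 183, 183, 182, 182, 182, 183, 182, 145, 54, 58, 58, 59, 61, 62, 59, 60, 58, 61, 145, 143, 143, 143, 143, 142, 141, 143, 143]
-0.03 [321.9062 161.7418] [105, 104, 104, 123, 181, 181, 182, 182, 183, 182, 181, 178, 54, 55, 57, 57, 62, 60, 59, 58, 55, 56, 158, 141, 141, 141, 140, 141, 142, 142, 147]
-0.02 [321.9497 176.1248] [105, 104, 105, 120, 181, 180, 181, 181, 182, 182, 182, 176, 52, 52, 54, 54, 59, 57, 56, 55, 54, 62, 139, 138, 137, 139, 139, 139, 139, 140, 139]
[332.2291 161.7326] [311.5831 161.7496]
```

```bash
python3 -m jog '[{"hand":0.5,"linear":[0,0,0.03],"yaw":0},{"hand":0.5,"linear":[0,0,0.06],"yaw":0},{"hand":0.5,"linear":[0,0,0.085],"yaw":0},{"hand":0.5,"linear":[0,0,0.103],"yaw":0},{"hand":0.5,"linear":[0,0,0.103],"yaw":0},{"hand":0.0,"linear":[0,0,0.103],"yaw":0},{"hand":0.0,"linear":[0,0,0.103],"yaw":0},{"hand":0.0,"linear":[0,0,0.103],"yaw":0},{"hand":0.0,"linear":[0,0,0.103],"yaw":0}]' 60
```

```text
t: 14.65
tool_pos: [0.6449, -0.063, 0.1241]
eef_rot: [-0.669, 0.744, -0.001, 0.0]
wrist_force: [-1.7, -3.1, 7.0]
finger_gap: 0.0114
finger_force: 58.6
```

```bash
python3 -m jog '[{"hand":0.5,"linear":[0,0,0],"yaw":0},{"hand":0.5,"linear":[0,0,0],"yaw":0},{"hand":0.5,"linear":[0,0,0],"yaw":0}]'
python3 - <<'E'
from h import *
np.set_printoptions(precision=3,suppress=True)
g=cv2.cvtColor(snap("wrist","w11.png"),cv2.COLOR_RGB2GRAY)
yy=np.array([np.sin(np.radians(6)),np.cos(np.radians(6))]);xx=np.array([yy[1],-yy[0]]);O=np.array([.4685,-.0444])
for h in(-.04,-.03):
  p=proj("wrist",[*(O+.1784*xx+h*yy),.173]);r=int(round(p[1]));print(p,[int(v) for v in g[r,285:365:2]])
print([(round(float(proj("wrist",[*(O+(.1784+d)*xx-.04*yy),.173])[0]),1)) for d in(-.007,.007)])
# side: tips vs bar
im=cv2.imread("pics/w11.png");s=snap("side","s11.png").max(2);t=env.state()["tool_pos"]
p=proj("side",[*(O+.1784*xx),.173]).round().astype(int);print("bar side",p,"tool",t,proj("side",t))
for r in range(p[1]-24,p[1]+30,3):print(r,[int(v) for v in s[r,p[0]-26:p[0]+28:2]])
E
```

```text
t: 14.95
tool_pos: [0.6443, -0.0621, 0.1224]
eef_rot: [-0.669, 0.743, 0.0, 0.0]
wrist_force: [0.4, -0.3, -0.9]
finger_gap: 0.043
finger_force: 0.0
[321.275 184.27 ] [103, 103, 130, 181, 181, 182, 181, 181, 181, 181, 177, 46, 50, 48, 49, 49, 53, 55, 55, 58, 55, 56, 55, 54, 54, 53, 52, 52, 51, 118, 140, 142, 140, 140, 139, 141, 141, 141, 146, 182]
[321.349 209.263] [103, 99, 119, 136, 137, 137, 136, 137, 138, 138, 137, 43, 43, 44, 47, 47, 46, 50, 51, 54, 53, 50, 50, 50, 50, 50, 48, 49, 48, 136, 136, 136, 137, 137, 138, 138, 136, 138, 182, 182]
[339.8, 302.8]
bar side [373 194] tool [ 0.644 -0.062  0.122] [370.242 208.857]
170 [12, 23, 16, 18, 150, 9, 6, 0, 14, 6, 14, 17, 10, 8, 9, 9, 3, 9, 11, 17, 4, 20, 3, 1, 76, 74, 16]
173 [15, 11, 53, 117, 140, 156, 70, 2, 4, 8, 12, 13, 15, 2, 5, 1, 14, 12, 9, 10, 1, 5, 32, 139, 150, 0, 12]
176 [9, 9, 0, 155, 142, 153, 49, 17, 3, 11, 10, 12, 1, 9, 7, 8, 0, 6, 15, 16, 1, 155, 138, 135, 3, 6, 0]
179 [4, 8, 3, 21, 156, 74, 2, 9, 7, 13, 5, 17, 8, 6, 29, 7, 9, 12, 5, 12, 8, 50, 148, 19, 5, 20, 11]
182 [16, 3, 10, 6, 13, 12, 9, 17, 5, 0, 15, 11, 10, 1, 1
[... 816 characters left out ...]
 69, 65, 54, 58, 73, 66]
206 [52, 40, 103, 61, 68, 75, 70, 69, 67, 81, 65, 78, 12, 5, 0, 41, 69, 69, 74, 75, 65, 64, 64, 62, 63, 67, 65]
209 [80, 75, 91, 95, 67, 71, 64, 69, 72, 77, 67, 78, 25, 15, 13, 13, 71, 71, 77, 78, 67, 66, 71, 64, 60, 59, 66]
212 [94, 101, 88, 89, 86, 87, 90, 90, 89, 92, 96, 93, 39, 40, 7, 0, 73, 73, 71, 75, 71, 63, 65, 65, 62, 53, 61]
215 [63, 49, 82, 95, 91, 91, 94, 89, 92, 92, 93, 80, 80, 79, 96, 87, 75, 75, 68, 71, 73, 66, 66, 61, 63, 60, 58]
218 [93, 76, 75, 92, 89, 88, 89, 94, 97, 81, 83, 64, 44, 41, 59, 90, 71, 74, 67, 69, 76, 66, 63, 63, 61, 62, 52]
221 [91, 71, 73, 93, 93, 88, 85, 87, 82, 70, 46, 45, 38, 97, 90, 96, 74, 77, 66, 62, 73, 68, 67, 69, 64, 64, 57]
```

```bash
python3 -m jog '[{"hand":0.5,"linear":[0,0,0.007],"yaw":0},{"hand":0.5,"linear":[0,0,0.014],"yaw":0},{"hand":0.5,"linear":[0,0,0.014],"yaw":0},{"hand":0,"linear":[0,0,0.014],"yaw":0},{"hand":0,"linear":[0,0,0.014],"yaw":0},{"hand":0,"linear":[0,0,0.014],"yaw":0},{"hand":0,"linear":[0,0,0.014],"yaw":0}]' 50
```

```text
t: 15.75
tool_pos: [0.6445, -0.0624, 0.1087]
eef_rot: [-0.669, 0.744, -0.0, 0.0]
wrist_force: [0.3, 0.1, -0.3]
finger_gap: 0.0125
finger_force: 48.6
```

```bash
python3 -m jog '[{"hand":0,"linear":[0,0.0066,-0.0038],"yaw":0},{"hand":0,"linear":[0,0.0132,-0.0072],"yaw":0},{"hand":0,"linear":[0,0.027,-0.013],"yaw":0},{"hand":0,"linear":[0,0.0413,-0.0174],"yaw":0},{"hand":0,"linear":[0,0.056,-0.0204],"yaw":0},{"hand":0,"linear":[0,0.0709,-0.0219],"yaw":0},{"hand":0,"linear":[0,0.0859,-0.0219],"yaw":0},{"hand":0,"linear":[0,0.1008,-0.0204],"yaw":0},{"hand":0,"linear":[0,0.108,-0.019],"yaw":0},{"hand":0,"linear":[0,0.1155,-0.0174],"yaw":0},{"hand":0,"linear":[0,0.1155,-0.0174],"yaw":0}]'; python3 -m jog '[{"hand":0,"linear":[0,0,0],"yaw":0}]'
```

```text
t: 16.85
tool_pos: [0.5287, -0.0499, 0.1261]
eef_rot: [-0.669, 0.743, -0.0, 0.001]
wrist_force: [6.5, 1.3, -5.0]
finger_gap: 0.013
finger_force: 49.2
t: 16.95
tool_pos: [0.5291, -0.0499, 0.1262]
eef_rot: [-0.669, 0.743, -0.0, 0.001]
wrist_force: [6.4, 0.5, -4.2]
finger_gap: 0.0126
finger_force: 49.3
```

```bash
python3 -m jog '[{"hand":0,"linear":[0,0.003,0.001],"yaw":0},{"hand":0,"linear":[0,0.0065,0.002],"yaw":0},{"hand":0,"linear":[0,0.0085,0.0025],"yaw":0},{"hand":0,"linear":[0,0.0085,0.0025],"yaw":0},{"hand":0,"linear":[0,0.0085,0.0025],"yaw":0}]'
python3 - <<'E'
from h import *
np.set_printoptions(precision=4,suppress=True)
s=env.state();print(s["tool_pos"],s["wrist_force"])
g0=cv2.imread("pics/s6.png").max(2);g=snap("side","s12.png").max(2)
yy=np.array([np.sin(np.radians(6)),np.cos(np.radians(6))]);xx=np.array([yy[1],-yy[0]]);O=np.array([.4685,-.0444])
p=proj("side",[*O,.126]).round().astype(int)
for r in range(p[1]-9,p[1]+16,3):print(r,[int(v) for v in g0[r,p[0]-10:p[0]+14:2]],[int(v) for v in g[r,p[0]-10:p[0]+14:2]])
b=.15;d=np.linalg.norm(s["tool_pos"][:2]-[.6445,-.0624]);print("pulled",d,"lever",.55+np.arcsin((d-.0784)/b))
for th in(0,1.3):print(th,[int(g[u[1],u[0]]) for u in [proj("side",[*(O+xx*a+yy*(-.095-.09*np.sin(th))),.03+.09*np.cos(th)]).round().astype(int) for a in np.arange(.004,.11,.009)]])
E
```

```text
t: 17.45
tool_pos: [0.5222, -0.0491, 0.1241]
eef_rot: [-0.669, 0.743, -0.001, 0.001]
wrist_force: [11.2, 1.3, -3.3]
finger_gap: 0.0128
finger_force: 49.5
[ 0.5222 -0.0491  0.1241] [11.1932  1.3157 -3.3324]
200 [63, 66, 76, 46, 0, 0, 7, 66, 67, 66, 62, 74] [63, 74, 9, 13, 11, 64, 73, 63, 62, 68, 67, 75]
203 [62, 64, 74, 44, 14, 0, 5, 62, 65, 73, 64, 74] [59, 74, 17, 12, 11, 23, 68, 70, 64, 70, 65, 77]
206 [63, 64, 66, 33, 8, 17, 12, 67, 63, 66, 72, 61] [67, 75, 17, 19, 10, 0, 76, 65, 63, 70, 69, 67]
209 [63, 58, 82, 57, 15, 11, 0, 71, 62, 68, 71, 68] [69, 69, 10, 0, 14, 2, 67, 73, 63, 65, 73, 64]
212 [97, 101, 112, 50, 10, 11, 8, 88, 75, 88, 93, 96] [91, 105, 13, 16, 9, 0, 98, 89, 72, 92, 89, 83]
215 [83, 81, 125, 48, 2, 2, 0, 53, 52, 90, 88, 84] [88, 90, 3, 2, 10, 11, 15, 0, 56, 89, 73, 85]
218 [84, 88, 122, 57, 7, 0, 0, 40, 55, 86, 83, 83] [84, 87, 16, 7, 0, 1, 4, 48, 123, 105, 89, 77]
221 [92, 94, 137, 61, 77, 191, 39, 42, 56, 86, 85, 83] [92, 77, 144, 147, 123, 16, 10, 0, 9, 96, 89, 92]
224 [157, 157, 138, 62, 64, 81, 37, 42, 62, 87, 87, 85] [156, 155, 139, 58, 57, 36, 10, 5, 49, 89, 89, 75]
pulled 0.12305415497868585 lever 0.8522766089219596
0 [57, 55, 89, 159, 157, 158, 155, 157, 156, 123, 47, 82]
1.3 [42, 39, 45, 40, 44, 42, 43, 44, 41, 46, 39, 45]
```

```bash
python3 -m jog '[{"hand":0,"linear":[0,0,0],"yaw":0},{"hand":0,"linear":[0,0,0],"yaw":0},{"hand":0,"linear":[0,0,0],"yaw":0}]'; python3 -c "
from workcell import env
print(env.finish_job())"
```

```text
t: 17.8
tool_pos: [0.5222, -0.0492, 0.1241]
eef_rot: [-0.669, 0.743, -0.001, 0.001]
wrist_force: [10.6, 1.4, -4.3]
finger_gap: 0.0129
finger_force: 49.5
the job is handed in; nothing more can be done
None
```

I handed the job in at 17.8 s: by my measurements the carrier is home and clamped, the catch is flipped to its stop (about 1.3 rad) and the gripper is holding the lever at its stop (about 0.85 rad), but no verdict was returned.

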